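# Scrap the dead drive, then lift out the drive cage and hold it

### The arm

A 6-joint arm with a two-finger parallel gripper is mounted at the origin on the work surface. World frame = base frame: x ahead of the robot, y to its left, z up, the work surface at z = 0. Lengths are in m, angles in rad, forces in N, time in s.
With the tool pointing down it reaches from about 0.35 to 0.85 m from the base axis. Payload 8.1 kg.
Tool frame: the origin (TCP) lies at the centre of the arm's flange, where the gripper is bolted on; the fingertips stand 186 mm ahead of it and the grasp point (between the pads) lies 167 mm ahead of it (robot.grasp_offset is the distance from the TCP to the grasp point, in m); z points along the fingers, y is the line along which they close (so a half turn about z gives the same grasp; the last joint's range is limited). The gripper opens to 93 mm and grips with 3 to 60 N. Pads are 15 mm wide; open, the fingers measure 128 mm over their backs; the gripper's body (75 mm by 188 mm) begins 65 mm behind the grasp point.
Start: joints at [1.118, 0.13, 1.488, -0, 1.523, -0.085], TCP at [0.216, 0.56, 0.405] pointing down, gripper open.
Joint ranges: [-2.96, 2.96], [-0.89, 2.26], [0.02, 2.5], [-1.34, 4.48], [0, 2.73], [-2.66, 2.66]. Speed limits (rad/s): [2.39, 2.39, 2.79, 3.14, 3.14, 3.14].

### API

Orientations are given as a rotation vector (axis times angle).
In Python, from plant import robot gives the robot as it stands.
- The arm moves only by the tool drive_tool, never from a script. Its argument "moves" is one flat list of numbers, 7 for each row, row after row: the finger opening in mm, from 0 to 93, then the shift along the tool's x, y, z in mm, then the turn, a rotation vector about the tool's x, y, z in degrees. A call has 1 to 8 rows; each row shifts and turns the commanded pose from where the row before left it, along the tool's axes as they then stand; what a row does not reach is not made up. A row lasts 1/10 s, in which the tool goes at most 50 mm and 8.59 degrees, less where a joint would pass 70% of its speed; a pose out of reach is approached as far as the arm can. A call is refused whole if a number of a shift passes 50 or a number of a turn 8.59, either way. A call with a gripper value outside its range is refused whole. The fingers move at their own pace and stop on an object; "grip_force" is the grip in N (left out, the last holds). Time passes only in rows, so rows that do not move let the fingers close. It gives the time, the measured TCP pose, the force, the opening and the grip force at its end, in the units of the state.
- robot.read_state(): the state, without advancing time (a new reading comes with each control period).
- robot.read_camera(name): name is "scene" or "top"; returns a dict with "color" (384x512x3 uint8, red, green, blue), "depth" (384x512 float32, m along the optical axis (not along the pixel's ray), 0 where there is no reading), "mtx" (3x3 intrinsics, pixels), "dist_coeffs" ([k1, k2, p1, p2, k3] as OpenCV has them; the pictures are not rectified), "R" (3x3) and "t" (3): a world point X has camera coordinates R X + t. Camera axes: x right, y down, z forward; pixel columns grow to the right and rows downward; lengths in m; the calibration is good to about 2 mm. A picture is of the moment at which its call begins.
- robot.close_job(): hands the job in; it is judged then, once.
The state is a dict: "t": time; "q": joint angles; "dq": joint speeds; "joint_torque": joint torques, N m; "tool_pos": TCP position; "orientation": TCP orientation; "force": force on the tool from outside, world axes, zero at the start; "wrist_torque": the same for the moment, N m; "opening": finger opening in m; "gripper_force": force on a finger pad.
Only numpy, scipy, OpenCV 4.12 (cv2) and the standard library are available. Lean on these libraries where they do the work, as an engineer would, in place of code of your own. Each camera call takes 0.05 s, during which the arm holds its last target. There are 200 camera calls.

### The job

Take the dead 2.5-inch drive in its caddy off the drive cage in the open desktop computer and drop it into the wire scrap basket. Then lift the drive cage out of the computer and finish holding it there, level and still, straight above its bay with about 8 cm of free air between its underside and the top edge of the computer's case, so that I can reach the plugs below; do not put it down or let go. Do not tip the cage on the way, and leave everything else where it is, the tested spare drive included.

Things in the scene. Friction and masses are not known exactly. Their poses are not given: they have to be found in the camera images.
- case: desktop computer, fixed, lying on its side with the upper side open: steel case 293 (x) x 338 (y) x 100 mm high with 4 mm walls and floor, black plastic front bezel on its -y side. Origin: centre of the underside, on the bench; z up. The drive cage stands in the -x, -y quarter; power supply (top 74 mm above the bench) at -x, +y; cooler and fan (tops 83 to 86 mm) on the +x side. The long axis (y) is within about 0.3 rad of the world's y, the bezel towards the robot's right.
- bay (a point): centre of the drive cage's bay on the case floor, 4 mm above the bench, at (-45, -90) mm in the case's frame. Low guides 16 mm high stand round the bay with about 3 mm of play, so the cage comes straight up.
- cage: the drive cage, loose, 0.5 to 0.8 kg: folded sheet-steel frame 180 (x) x 120 (y) mm with a 3.5-inch drive fixed inside, deck at 46 mm, side flanges to 52 mm. Origin: centre of its underside, 4 mm above the bench at the start; z up. A lift bar on two posts crosses above the deck along y, above the centre of mass; at the start it is just below the case's top edge. Nothing fastens it.
- cage_bar (a point): middle of the cage's lift bar: black plastic grip on two steel posts, 10 mm wide (x) x 7 mm high, 90 mm long along the cage's y, at (12, 0, 84.5) mm in the cage's frame, above the centre of mass; 35 mm clear between the bar and the deck. With the dead drive gone, 80 mm are clear on each side of the bar (across its width).
- cage_tray (a point): centre of the tray on the -x half of the cage's deck, in which the dead drive's caddy lies between 6 mm lips, at (-48, 0, 46) mm in the cage's frame.
- dead_drive: the dead 2.5-inch drive in its black plastic caddy, loose, lying in the tray on the cage: 76 (x) x 107 (y) x 12 mm, about 0.13 kg, with a carrying bow over it, 44 mm high in all. Origin: centre of its underside; z up. Nothing fastens it.
- dead_drive_bar (a point): middle of the bow's bar: black plastic, 10 mm wide (x) x 7 mm high, 70 mm long along the caddy's y, 40.5 mm above the caddy's origin; 25 mm clear below the bar, 40 mm or more clear on each side of it (cage bar on +x, case wall on -x).
- basket: scrap basket of steel wire, fixed, open on top: 160 (x) x 220 (y) x 100 mm high, a scrapped optical drive (top 19 mm above the bench) and a memory module on its floor. Origin: centre of the underside; z up. It and the shallow grey tray of tested parts lie on the robot's right, and either may be the nearer one.
- tray: shallow grey plastic tray of tested parts, fixed, 160 (x) x 220 (y) x 22 mm. Origin: centre of the underside. Not to be used.
- spare_drive: tested spare drive in a caddy of the same make as the dead one, loose, lying in the shallow tray. To be left alone. Origin: centre of its underside.
- screw_bowl: steel bowl of screws, 68 mm across, 20 mm high, loose, standing on top of the power supply (rim 94 mm above the bench). To be left alone. Origin: centre of its underside.
- screwdriver: loose black-handled screwdriver lying on the bench along the gap between the computer and the basket and tray. To be left alone. Origin: under the middle of its length.
Not all that is in view belongs to the job. Leave any red or turquoise look-alike of the cage alone.

How it is judged:
On the way, in this order (a step that is already met when the one before it is completed fails the run):
1. the dead drive lies in the scrap basket, let go (x of dead_drive in the frame of basket between -0.08 and 0.08 m and y of dead_drive in the frame of basket between -0.11 and 0.11 m and z of dead_drive in the frame of basket between 0 and 0.09 m and contact force between the fingers and dead_drive below 0.1 N and linear speed of dead_drive below 0.03 m/s), for 0.2 s.
2. the cage is held level and still above its bay, clear of the case (height (world z) of cage between 0.15 and 0.21 m and angle between cage's own z axis and vertical below 0.14 rad and horizontal distance between cage and bay below 0.05 m and linear speed of cage below 0.03 m/s and angular speed of cage below 0.2 rad/s and contact force between cage and case below 0.05 N and contact force between the fingers and cage above 2 N), for 0.5 s.
At the end, for the whole second after the job is handed in: The dead drive lies at rest inside the scrap basket, untouched; the cage hangs in the gripper alone, its underside 50 to 110 mm above the case's top edge, within 50 mm of straight above its bay, within 8 degrees of level and still (under 30 mm/s and 0.2 rad/s) (all of step 1 and all of step 2); the arm keeps its last pose, push and grip.
It fails at once if the cage is lifted with the dead drive still on it (height (world z) of cage above 0.03 m and distance between dead_drive and cage_tray below 0.06 m).
It fails at once if the cage is tipped by more than 20 degrees (angle between cage's own z axis and vertical above 0.35 rad).
It fails at once if the spare drive, screw bowl or screwdriver is moved (distance of any of spare_drive, screw_bowl from where it was at the start of the episode above 0.03 m or distance of screwdriver from where it was at the start of the episode above 0.04 m).
It also fails if it takes over 64 s, if anything falls off the work surface, if the arm or the gripper's body presses on something with over 40 N, if the wrist force passes 120 N, or if a joint passes its speed limit or range.

## Working session

There is one attempt and no reset: what is moved stays moved. The work goes in short steps, Python scripts to look and compute and a tool call to move; the robot and the scene stay as the last step left them, time stands still between calls to the robot, and variables do not carry over. Pictures are saved under pics/ and viewed, at most 10 in all, crops included, and the job is handed in when it is done.

Besides the shell and the picture viewer there is one more tool, called as name(argument=value, ...), one argument or row to a line, values as JSON. drive_tool: Moves the arm, as the interface text tells. Its arguments: {"type":"object","properties":{"moves":{"type":"array","items":{"type":"number"}},"grip_force":{"type":"number"}},"required":["moves"]}

```bash
mkdir -p pics
cat > h.py <<'E'
import numpy as np, cv2
from plant import robot
def cam(n,save=None):
    c=robot.read_camera(n)
    if save: cv2.imwrite('pics/'+save,c['color'][:,:,::-1]); np.savez('pics/'+n+'.npz',**c)
    return c
def cloud(c):
    h,w=c['depth'].shape
    u,v=np.meshgrid(np.arange(w),np.arange(h))
    p=cv2.undistortPoints(np.stack([u,v],-1).reshape(-1,1,2).astype(float),np.array(c['mtx']),np.array(c['dist_coeffs'])).reshape(h,w,2)
    d=c['depth'].astype(float)[...,None]
    X=np.concatenate([p*d,d],-1)
    W=(X-np.array(c['t']))@np.array(c['R'])
    W[c['depth']==0]=np.nan
    return W
E
python3 - <<'E'
from h import *
a=cam('top','top.png');b=cam('scene','scene.png')
for c in(a,b): print(-np.array(c['R']).T@c['t'],np.array(c['R']).round(2).tolist())
print(robot.read_state())
t=cv2.imread('pics/top.png');s=cv2.imread('pics/scene.png')
E
```

```text
[ 0.34239786 -0.05276314  1.3466437 ] [[-0.02, -1.0, -0.01], [-1.0, 0.02, -0.07], [0.07, 0.01, -1.0]]
[0.86033329 0.77633271 1.20792557] [[-0.89, 0.46, 0.0], [0.35, 0.68, -0.64], [-0.3, -0.57, -0.77]]
{'t': 0.1, 'q': array([ 1.11763829e+00,  1.31084924e-01,  1.48919997e+00, -6.34553320e-06,
        1.52297865e+00, -8.54330777e-02]), 'dq': array([ 1.82454266e-04, -1.34129371e-03, -2.98394903e-03,  1.06697910e-05,
       -4.68081892e-04,  1.61911549e-04]), 'joint_torque': array([ 1.03811584e-03, -5.61327195e+01, -4.93108642e+01,  7.70276436e-02,
        2.88218865e-02, -2.70975221e-05]), 'tool_pos': array([0.21560243, 0.55969924, 0.40377625]), 'orientation': array([-5.74291235e-01, -3.08820870e+00,  2.53234122e-03]), 'force': array([-1.05315872,  0.0682038 ,  0.55556981]), 'wrist_torque': array([ 0.01182708,  0.00787105, -0.01651716]), 'gripper_force': 0.0, 'opening': 0.09289249667586688}
```

View pics/top.png

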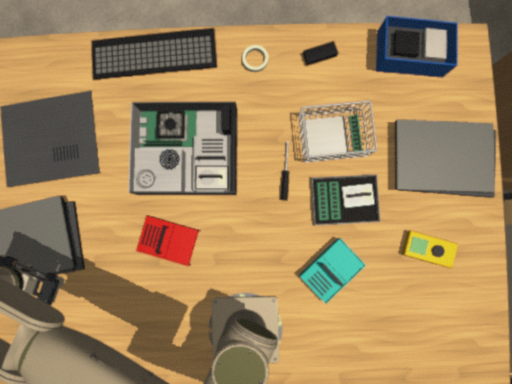

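View pics/scene.png

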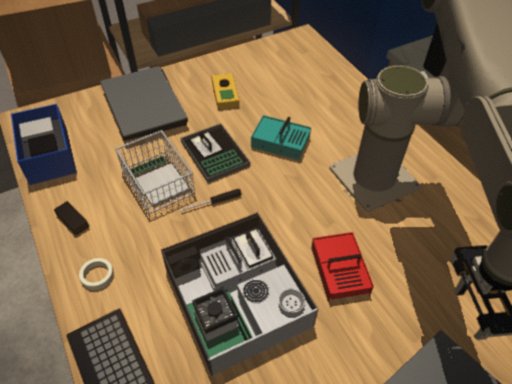

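The top view shows the open case at (130–238, 102–195), with the bezel at the right. The drive cage is in it at about (212, 160), with the dead drive's white label and bow at about (211, 178). The wire basket is at (335, 132), the grey tray with the spare at (345, 200), and the screwdriver at (285, 175).

Candidates are the grey cage in the case (212, 160), the red look-alike (168, 240) and the turquoise one (332, 270). The grey one fits, because it stands in the case's -x, -y quarter. For the drive, (211, 178) is on the cage and (357, 195) is the spare in the tray, so I'll use the first. I'll confirm with a crop and measure.

```bash
cat > m.py <<'E'
from h import *
c=dict(np.load('pics/top.npz'));W=cloud(c);s=dict(np.load('pics/scene.npz'));S=cloud(s)
cr=cv2.resize(c['color'][95:205,125:245,::-1],None,fx=5,fy=5,interpolation=cv2.INTER_CUBIC)
cv2.imwrite('pics/crop.png',cr)
P=np.concatenate([W.reshape(-1,3),S.reshape(-1,3)]);src=np.r_[np.zeros(W[...,0].size),np.ones(S[...,0].size)]
# case rim
def box(u0,u1,v0,v1,z0,z1):
    Q=W[v0:v1,u0:u1].reshape(-1,3);return Q[(Q[:,2]>z0)&(Q[:,2]<z1)]
for nm,b in dict(rim=(122,246,94,203,.092,.108),basket=(285,382,92,170,.085,.112),tray=(300,390,168,230,.012,.03)).items():
    Q=box(*b);r=cv2.minAreaRect(Q[:,:2].astype(np.float32));print(nm,len(Q),r)
    ctr=r[0]
    Qs=S.reshape(-1,3);m=(np.abs(Qs[:,:2]-ctr).max(1)<.23 if nm=='rim' else np.abs(Qs[:,:2]-ctr).max(1)<.14)&(Qs[:,2]>b[4])&(Qs[:,2]<b[5])
    r=cv2.minAreaRect(Qs[m][:,:2].astype(np.float32));print('  scene',m.sum(),r)
for (u,v) in [(211,170),(211,178),(212,176),(200,178),(222,178),(212,160),(212,145),(200,165),(224,165)]: print(u,v,W[v,u].round(4))
E
python3 m.py
```

```text
rim 1134 ((0.5982257723808289, 0.18258263170719147), (0.3404642343521118, 0.2928115427494049), 88.5033187866211)
  scene 1655 ((0.5953015089035034, 0.1843518763780594), (0.34188297390937805, 0.2959643006324768), 88.47531127929688)
basket 457 ((0.6427471041679382, -0.3177083134651184), (0.16563360393047333, 0.22719857096672058), 4.397021770477295)
  scene 444 ((0.6415349245071411, -0.31436944007873535), (0.16629472374916077, 0.2335938662290573), 4.183538436889648)
tray 1025 ((0.422127366065979, -0.3456989824771881), (0.16080959141254425, 0.22132143378257751), 1.4856857061386108)
  scene 974 ((0.42737889289855957, -0.33996862173080444), (0.278950959444046, 0.2392536699771881), 5.130641460418701)
211 170 [0.5246 0.0943 0.0615]
211 178 [0.4991 0.0951 0.0578]
212 176 [0.5008 0.0876 0.095 ]
200 178 [0.4996 0.1304 0.0607]
222 178 [0.4972 0.0588 0.0658]
212 160 [0.5595 0.0922 0.0472]
212 145 [0.6085 0.0911 0.051 ]
200 165 [0.543  0.1308 0.054 ]
224 165 [0.541  0.0526 0.0535]
```

View pics/crop.png

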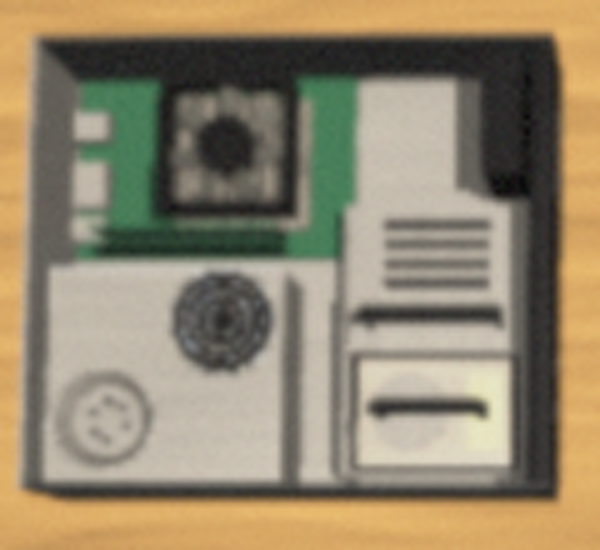

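The crop confirms a grey cage with its bar at crop (427, 315), and the dead drive with a white label and bow at crop (427, 407), in the case's -x, -y quarter. I'll measure the two bars next.

```bash
cat > m2.py <<'E'
from m import *
for A,n in((W,'top'),(S,'scene')):
    Q=A.reshape(-1,3);G=(c if n=='top' else s)['color'].reshape(-1,3).max(1)
    for nm,x0,x1 in(('dead',.48,.53),('cage',.54,.585)):
        m=(Q[:,0]>x0)&(Q[:,0]<x1)&(Q[:,1]>.03)&(Q[:,1]<.16)&(Q[:,2]>.078)&(Q[:,2]<.105)
        B=Q[m];
        if len(B)<5: print(n,nm,len(B));continue
        print(n,nm,len(B),cv2.minAreaRect(B[:,:2].astype(np.float32)),B.mean(0).round(4),B.min(0).round(3),B.max(0).round(3), np.polyfit(B[:,1],B[:,0],1).round(3))
# colour-based: dark pixels on bar, ray-plane z=0.092
import itertools
K,d,R,t=c['mtx'],c['dist_coeffs'],c['R'],c['t']
def ray(u,v,z):
    p=cv2.undistortPoints(np.array([[[u,v]]],float),K,d)[0,0];dr=R.T@np.r_[p,1];o=-R.T@t
    return o+dr*(z-o[2])/dr[2]
for nm,(u0,u1,v0,v1) in dict(cage=(197,226,155,161),dead=(199,223,174,180)).items():
    g=c['color'].max(2)[v0:v1,u0:u1].astype(float);w=np.clip(110-g,0,None);vv,uu=np.mgrid[v0:v1,u0:u1]
    u,v=(w*uu).sum()/w.sum(),(w*vv).sum()/w.sum();print(nm,u,v,ray(u,v,.092).round(4))
from scipy.spatial.transform import Rotation as Ro
st=robot.read_state();print(Ro.from_rotvec(st['orientation']).as_matrix().round(3).tolist(),robot.grasp_offset)
print([x for x in dir(robot) if x[0]!='_'])
E
python3 m2.py | tail -7
```

```text
top cage 85 ((0.5618160963058472, 0.09198731929063797), (0.08653833717107773, 0.008497415110468864), 88.57207489013672) [0.5619 0.0919 0.0907] [0.557 0.049 0.078] [0.567 0.135 0.099] [0.03  0.559]
scene dead 187 ((0.5132633447647095, 0.07829499244689941), (0.10526524484157562, 0.047748446464538574), 80.21190643310547) [0.5037 0.0692 0.0919] [0.481 0.03  0.079] [0.53  0.133 0.103] [-0.03   0.506]
scene cage 190 ((0.5546321272850037, 0.08303786814212799), (0.04363221675157547, 0.11402133852243423), 8.829667091369629) [0.5623 0.0768 0.0906] [0.54  0.03  0.078] [0.585 0.142 0.105] [0.008 0.562]
cage 210.15286843009275 157.42253521126761 [0.5604 0.0929 0.092 ]
dead 209.22550724637682 175.85159420289855 [0.5018 0.0967 0.092 ]
[[-0.933, 0.359, -0.001], [0.359, 0.933, -0.002], [0.0, -0.002, -1.0]] 0.1673
['IKError', 'close_job', 'grasp_offset', 'read_camera', 'read_state']
```

drive_tool(
  moves=[40,0,0,0,0,0,8.5,40,0,0,0,0,0,8.5,40,0,0,0,0,0,8.5,40,0,0,0,0,0,8.5,40,0,0,0,0,0,8.5,40,0,0,0,0,0,8.5,40,0,0,0,0,0,8.5,40,0,0,0,0,0,8.5],
)

```text
t: 0.9
tool_pos: [0.2156, 0.5598, 0.4041]
orientation: [2.21, 2.232, -0.002]
force: [-0.9, -0.3, -0.1]
opening: 0.0405
gripper_force: 0.0
```

drive_tool(
  moves=[40,0,0,0,0,0,2.5,40,-40,26,0,0,0,0,40,-40,26,0,0,0,0,40,-40,26,0,0,0,0,40,-40,26,0,0,0,0,40,-40,26,0,0,0,0,40,-40,26,0,0,0,0,40,-40,26,0,0,0,0],
)

```text
t: 1.7
tool_pos: [0.3904, 0.2732, 0.4045]
orientation: [-2.251, -2.191, 0.0]
force: [0.8, 1.2, -0.2]
opening: 0.0398
gripper_force: 0.0
```

drive_tool(
  moves=[40,-40,26,0,0,0,0,40,-40,26,0,0,0,0,40,-40,26,0,0,0,0,40,-30,20,0,0,0,0,40,0,0,0,0,0,0,40,0,0,0,0,0,0],
)

```text
t: 2.3
tool_pos: [0.4839, 0.1218, 0.4042]
orientation: [-2.253, -2.188, 0.001]
force: [-0.6, -0.3, 0.1]
opening: 0.0402
gripper_force: 0.0
```

```bash
cat > go.py <<'E'
import sys,numpy as np
from plant import robot
from scipy.spatial.transform import Rotation as Ro
# target grasp point x y z, yaw(deg) of tool y relative to world x
def go(x,y,z,yaw):
    s=robot.read_state();R=Ro.from_rotvec(s['orientation']).as_matrix()
    a=np.radians(yaw);Y=np.array([np.cos(a),np.sin(a),0]);Z=np.array([0,0,-1.]);T=np.c_[np.cross(Y,Z),Y,Z]
    g=s['tool_pos']+R[:,2]*robot.grasp_offset
    tcp=np.array([x,y,z+robot.grasp_offset])
    print('t',round(s['t'],2),'grasp',g.round(4),'open',round(s['opening'],4),'F',s['force'].round(2),'pad',round(s['gripper_force'],2),'q',s['q'].round(2))
    print('shift tool mm',(R.T@(tcp-s['tool_pos'])*1000).round(1),'turn deg',np.degrees(Ro.from_matrix(R.T@T).as_rotvec()).round(2))
if __name__=='__main__': go(*map(float,sys.argv[1:5]))
E
python3 go.py .5015 .095 .092 -1.5
```

```text
t 2.3 grasp [0.4837 0.1218 0.2369] open 0.0402 F [-0.63 -0.33  0.12] pad 0.0 q [ 0.14 -0.14  1.76  0.    1.52  0.17]
shift tool mm [-26.3  18.6 144.9] turn deg [-0.07 -0.01 -0.2 ]
```

drive_tool(
  moves=[40,-26,19,0,0,0,0,40,0,0,40,0,0,0,40,0,0,40,0,0,0,40,0,0,25,0,0,0,40,0,0,0,0,0,0,40,0,0,0,0,0,0],
)

```text
t: 2.9
tool_pos: [0.5017, 0.0969, 0.3001]
orientation: [-2.25, -2.192, 0.001]
force: [-0.1, -0.8, 0.1]
opening: 0.0397
gripper_force: 0.0
```

```bash
python3 go.py .5015 .095 .092 -1.5
python3 - <<'E'
from h import *
c=cam('top','t2.png');s=cam('scene','s2.png')
a=cv2.resize(c['color'][95:205,125:245,::-1],(480,440),interpolation=cv2.INTER_CUBIC)
b=cv2.resize(s['color'][200:310,180:260,::-1],(320,440),interpolation=cv2.INTER_CUBIC)
cv2.imwrite('pics/p4.png',np.hstack([a,b]))
E
```

```text
t 2.9 grasp [0.5016 0.097  0.1328] open 0.0397 F [-0.06 -0.82  0.12] pad 0.0 q [ 0.09 -0.03  1.85  0.    1.32  0.12]
shift tool mm [-1.9 -0.1 40.8] turn deg [-0.04 -0.01  0.02]
```

View pics/p4.png

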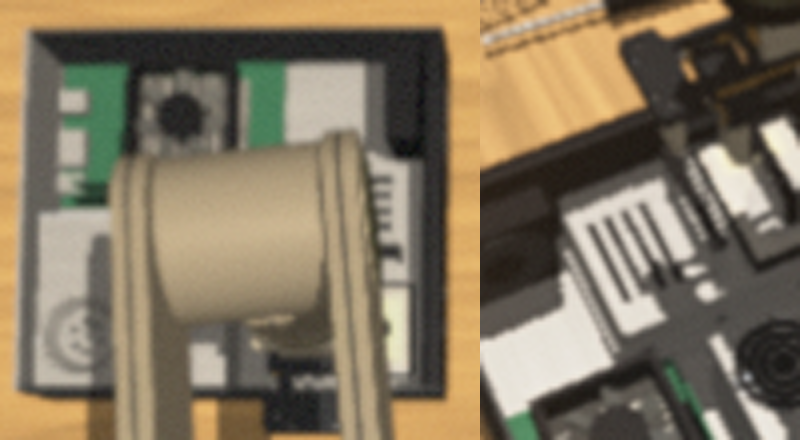

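The arm hides most of the cage from the top camera. The scene half shows the fingers straddling the white-labelled drive, at about (710, 150). I'm going down to grip.

drive_tool(
  moves=[40,-2,0,10,0,0,0,40,0,0,15,0,0,0,40,0,0,10,0,0,0,40,0,0,6,0,0,0,40,0,0,0,0,0,0],
)

```text
t: 3.5
tool_pos: [0.5013, 0.0937, 0.257]
orientation: [-2.251, -2.189, 0.004]
force: [0.4, 0.4, -0.7]
opening: 0.0399
gripper_force: 0.0
```

drive_tool(
  moves=[0,0,0,0,0,0,0,0,0,0,0,0,0,0,0,0,0,0,0,0,0,0,0,0,0,0,0,0,0,0,0,0,0,0,0],
  grip_force=20,
)

```text
t: 4.0
tool_pos: [0.5022, 0.0939, 0.2591]
orientation: [2.251, 2.19, 0.001]
force: [0.0, 0.1, 0.8]
opening: 0.0095
gripper_force: 20.0
```

```bash
python3 go.py .5015 .095 .21 -1.5
```

```text
t 4.0 grasp [0.5023 0.0939 0.0918] open 0.0095 F [0.05 0.07 0.78] pad 20.0 q [0.08 0.01 1.89 0.   1.24 0.11]
shift tool mm [   1.1   -0.6 -118.2] turn deg [ 0.04 -0.01 -0.07]
```

drive_tool(
  moves=[0,0,0,-4,0,0,0,0,0,0,-8,0,0,0,0,0,0,-15,0,0,0,0,0,0,-25,0,0,0,0,0,0,-30,0,0,0,0,0,0,-25,0,0,0,0,0,0,-11,0,0,0,0,0,0,0,0,0,0],
)

```text
t: 4.8
tool_pos: [0.5026, 0.0939, 0.3795]
orientation: [2.25, 2.189, 0.006]
force: [-0.0, -0.5, -1.9]
opening: 0.0095
gripper_force: 20.0
```

```bash
python3 go.py .642 -.316 .21 4.3
```

```text
t 4.8 grasp [0.5034 0.094  0.2122] open 0.0095 F [-0.03 -0.54 -1.93] pad 20.0 q [ 0.08 -0.1   1.77  0.    1.47  0.11]
shift tool mm [-405.9  150.5    2.6] turn deg [ 0.26 -0.02 -5.87]
```

Force of about -1.9 N (around 0.13 kg), so the drive is held. I'm carrying it to the basket.

drive_tool(
  moves=[0,-15,6,0,0,0,0,0,-30,11,0,0,0,0,0,-40,15,0,0,0,0,0,-40,15,0,0,0,0,0,-40,15,0,0,0,0,0,-40,15,0,0,0,0,0,-40,15,0,0,0,0,0,-40,15,0,0,0,0],
)

```text
t: 5.6
tool_pos: [0.6011, -0.1956, 0.3746]
orientation: [-2.25, -2.189, 0.002]
force: [-0.3, 0.9, -1.8]
opening: 0.0092
gripper_force: 20.0
```

drive_tool(
  moves=[0,-40,15,0,0,0,0,0,-40,14,0,0,0,0,0,-28,10,0,0,0,0,0,-13,5,0,0,0,-2,0,0,0,0,0,0,-2,0,0,0,0,0,0,-1.8,0,0,0,0,0,0,0,0,0,0,0,0,0,0],
)

```text
t: 6.4
tool_pos: [0.6416, -0.316, 0.3751]
orientation: [-2.138, -2.299, 0.001]
force: [0.5, 1.0, -2.2]
opening: 0.0094
gripper_force: 20.0
```

```bash
python3 go.py .642 -.316 .072 4.3
python3 - <<'E'
from h import *
c=cam('top','t3.png');s=cam('scene','s3.png')
a=cv2.resize(c['color'][85:185,270:390,::-1],(480,400),interpolation=cv2.INTER_CUBIC)
b=cv2.resize(s['color'][100:225,100:200,::-1],(320,400),interpolation=cv2.INTER_CUBIC)
cv2.imwrite('pics/p5.png',np.hstack([a,b]))
E
```

```text
t 6.4 grasp [ 0.6413 -0.3158  0.2078] open 0.0094 F [ 0.47  1.   -2.22] pad 20.0 q [-0.53  0.46  1.15 -0.    1.53 -0.6 ]
shift tool mm [ -0.2   0.6 135.8] turn deg [-0.11 -0.07 -0.12]
```

View pics/p5.png

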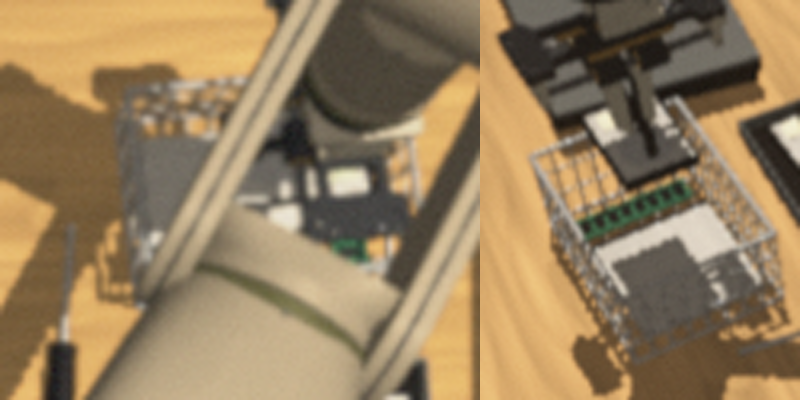

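The caddy hangs level over the basket (scene half, about (650, 150)). I'm lowering it and releasing.

drive_tool(
  moves=[0,0,0,15,0,0,0,0,0,0,30,0,0,0,0,0,0,30,0,0,0,0,0,0,30,0,0,0,0,0,0,18,0,0,0,0,0,0,8,0,0,0,0,0,0,5,0,0,0,0,0,0,0,0,0,0],
)

```text
t: 7.3
tool_pos: [0.6421, -0.3163, 0.2413]
orientation: [2.137, 2.301, 0.0]
force: [-0.7, 0.7, -1.3]
opening: 0.01
gripper_force: 20.0
```

drive_tool(
  moves=[0,0,0,3,0,0,0,0,0,0,0,0,0,0,36,0,0,0,0,0,0,36,0,0,0,0,0,0,36,0,0,0,0,0,0,36,0,0,0,0,0,0,36,0,0,0,0,0,0],
)

```text
t: 8.0
tool_pos: [0.6418, -0.3162, 0.2378]
orientation: [2.138, 2.302, 0.0]
force: [0.5, 0.3, 0.4]
opening: 0.0357
gripper_force: 0.0
```

drive_tool(
  moves=[36,0,0,-10,0,0,0,36,0,0,-20,0,0,0,36,0,0,-35,0,0,0,36,0,0,-40,0,0,0,36,0,0,-33,0,0,0,36,0,0,0,0,0,0],
)

```text
t: 8.6
tool_pos: [0.643, -0.3168, 0.3847]
orientation: [2.13, 2.293, 0.004]
force: [-0.2, -0.3, 1.3]
opening: 0.036
gripper_force: 0.0
```

```bash
python3 go.py .5615 .0925 .21 -1.5
```

```text
t 8.6 grasp [ 0.6447 -0.3178  0.2174] open 0.036 F [-0.25 -0.27  1.29] pad 0.0 q [-0.53  0.45  1.14  0.    1.54 -0.6 ]
shift tool mm [414.2 -51.2   4.1] turn deg [0.58 0.36 5.73]
```

drive_tool(
  moves=[60,30,-4,0,0,0,0,60,40,-5,0,0,0,0,60,40,-5,0,0,0,0,60,40,-5,0,0,0,0,60,40,-5,0,0,0,2,60,10,-1,0,0,0,2,60,0,0,0,0,0,1.8,60,0,0,0,0,0,0],
)

```text
t: 9.4
tool_pos: [0.6024, -0.1178, 0.3761]
orientation: [2.251, 2.191, 0.0]
force: [-0.6, -0.5, 0.8]
opening: 0.0601
gripper_force: 0.0
```

```bash
python3 go.py .5615 .0925 .21 -1.5
python3 - <<'E'
from h import *
c=cam('top','t4.png');s=cam('scene','s4.png')
a=cv2.resize(c['color'][90:210,120:390,::-1],(795,353),interpolation=cv2.INTER_CUBIC)
b=cv2.resize(s['color'][120:270,110:290,::-1],(288,240),interpolation=cv2.INTER_CUBIC)
o=np.zeros((593,795,3),np.uint8);o[:353]=a;o[353:,:288]=b;cv2.imwrite('pics/p6.png',o)
for A,n in((cloud(c),'top'),(cloud(s),'scene')):
    Q=A.reshape(-1,3);m=(abs(Q[:,0]-.5615)<.02)&(abs(Q[:,1]-.0925)<.06)&(Q[:,2]>.078)&(Q[:,2]<.105);B=Q[m]
    print(n,len(B),B.mean(0).round(4),np.percentile(B,[3,97],axis=0).round(4).tolist(),np.polyfit(B[:,1],B[:,0],1).round(3))
E
```

```text
t 9.4 grasp [ 0.6024 -0.1178  0.2088] open 0.0601 F [-0.65 -0.45  0.83] pad 0.0 q [-0.28  0.18  1.48 -0.    1.48 -0.25]
shift tool mm [209.1 -46.5  -1.3] turn deg [ 0.02  0.01 -0.04]
top 84 [0.562  0.092  0.0907] [[0.558, 0.0509, 0.0858], [0.5663, 0.1335, 0.0945]] [0.027 0.559]
scene 146 [0.5622 0.0896 0.0904] [[0.5528, 0.0328, 0.0807], [0.5699, 0.1407, 0.0962]] [0.027 0.56 ]
```

View pics/p6.png

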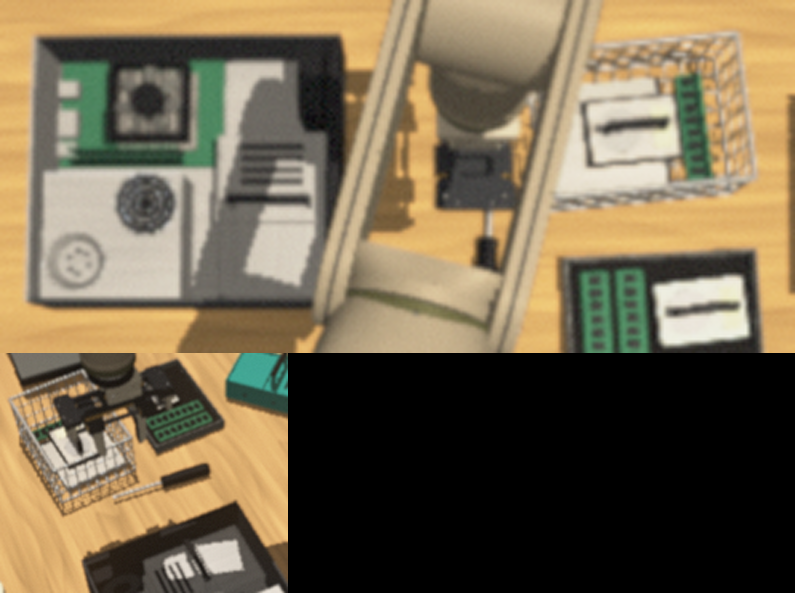

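The dead drive lies flat in the basket at (632, 130), and the tray on the cage at (270, 250) is empty. The cage bar at (268, 200) hasn't moved: (0.562, 0.0925). I'm moving over it.

drive_tool(
  moves=[60,20,-5,0,0,0,0,60,40,-9,0,0,0,0,60,40,-9,0,0,0,0,60,40,-9,0,0,0,0,60,40,-9,0,0,0,0,60,20,-4,0,0,0,0,60,9,-1,0,0,0,0,60,0,0,0,0,0,0],
)

```text
t: 10.3
tool_pos: [0.5624, 0.0921, 0.3758]
orientation: [2.25, 2.192, 0.0]
force: [-0.5, -0.4, 0.2]
opening: 0.06
gripper_force: 0.0
```

```bash
python3 go.py .562 .0925 .089 -1.5
```

```text
t 10.3 grasp [0.5624 0.0921 0.2085] open 0.06 F [-0.48 -0.41  0.2 ] pad 0.0 q [ 0.07  0.06  1.61 -0.    1.47  0.1 ]
shift tool mm [  0.4  -0.4 119.5] turn deg [0.   0.   0.01]
```

drive_tool(
  moves=[60,0,0,20,0,0,0,60,0,0,30,0,0,0,60,0,0,30,0,0,0,60,0,0,20,0,0,0,60,0,0,12,0,0,0,60,0,0,7,0,0,0,60,0,0,0,0,0,0,60,0,0,0,0,0,0],
)

```text
t: 11.1
tool_pos: [0.5629, 0.0914, 0.2579]
orientation: [2.251, 2.19, 0.002]
force: [-0.3, 0.4, -0.5]
opening: 0.0598
gripper_force: 0.0
```

drive_tool(
  moves=[0,0,0,0,0,0,0,0,0,0,0,0,0,0,0,0,0,0,0,0,0,0,0,0,0,0,0,0,0,0,0,0,0,0,0,0,0,0,0,0,0,0],
  grip_force=45,
)

```text
t: 11.7
tool_pos: [0.5622, 0.0918, 0.2568]
orientation: [2.252, 2.191, 0.0]
force: [-0.4, -0.5, 0.4]
opening: 0.0165
gripper_force: 0.0
```

```bash
python3 go.py .562 .0925 .265 -1.5
```

```text
t 11.7 grasp [0.5622 0.0918 0.0895] open 0.0165 F [-0.42 -0.55  0.42] pad 0.0 q [ 0.07  0.17  1.72 -0.    1.25  0.1 ]
shift tool mm [   0.7   -0.3 -175.5] turn deg [ 0.    0.   -0.07]
```

Still closing (16.5 mm).

drive_tool(
  moves=[0,0,0,0,0,0,0,0,0,0,0,0,0,0,0,0,0,0,0,0,0,0,0,0,0,0,0,0],
)

```text
t: 12.1
tool_pos: [0.5623, 0.0917, 0.2567]
orientation: [2.252, 2.191, 0.0]
force: [-0.4, 0.4, -0.4]
opening: 0.0094
gripper_force: 45.0
```

drive_tool(
  moves=[0,0,0,-3,0,0,0,0,0,0,-4,0,0,0,0,0,0,-5,0,0,0,0,0,0,0,0,0,0,0,0,0,0,0,0,0],
)

```text
t: 12.6
tool_pos: [0.5623, 0.0917, 0.2689]
orientation: [2.252, 2.191, 0.0]
force: [-0.6, 0.0, -5.9]
opening: 0.0093
gripper_force: 45.0
```

```bash
python3 go.py .562 .0925 .265 -1.5; python3 -c "
from plant import robot;print(robot.read_state()['wrist_torque'])"
```

```text
t 12.6 grasp [0.5623 0.0917 0.1016] open 0.0093 F [-0.61  0.   -5.91] pad 45.0 q [ 0.07  0.15  1.72 -0.    1.27  0.1 ]
shift tool mm [   0.8   -0.3 -163.4] turn deg [ 0.01 -0.   -0.07]
[-0.04232242  0.05920473  0.03053253]
```

The cage is free at about 0.6 kg with very little moment on the wrist, so it hangs level. I'm lifting straight up.

drive_tool(
  moves=[0,0,0,-5,0,0,0,0,0,0,-8,0,0,0,0,0,0,-12,0,0,0,0,0,0,-15,0,0,0,0,0,0,-15,0,0,0,0,0,0,-15,0,0,0,0,0,0,-15,0,0,0,0,0,0,-15,0,0,0],
)

```text
t: 13.4
tool_pos: [0.5623, 0.0917, 0.3704]
orientation: [2.251, 2.19, 0.001]
force: [0.1, -0.1, -6.0]
opening: 0.009
gripper_force: 45.0
```

drive_tool(
  moves=[0,0,0,-15,0,0,0,0,0,0,-15,0,0,0,0,0,0,-13,0,0,0,0,0,0,-10,0,0,0,0,0,0,-7,0,0,0,0,0,0,-4,0,0,0,0,0,0,0,0,0,0,0,0,0,0,0,0,0],
)

```text
t: 14.2
tool_pos: [0.5622, 0.0917, 0.4321]
orientation: [-2.251, -2.19, 0.001]
force: [-0.5, -0.2, -6.7]
opening: 0.0093
gripper_force: 45.0
```

drive_tool(
  moves=[0,0,0,0,0,0,0,0,0,0,0,0,0,0,0,0,0,0,0,0,0,0,0,0,0,0,0,0,0,0,0,0,0,0,0,0,0,0,0,0,0,0,0,0,0,0,0,0,0,0,0,0,0,0,0,0],
)

```text
t: 15.0
tool_pos: [0.5623, 0.0917, 0.4328]
orientation: [2.252, 2.191, 0.0]
force: [-0.2, -0.5, -5.9]
opening: 0.0094
gripper_force: 45.0
```

```bash
python3 go.py .562 .0925 .265 -1.5
python3 - <<'E'
from h import *
print(robot.read_state()['wrist_torque'],np.abs(robot.read_state()['dq']).max())
s=cam('scene','s5.png')
cv2.imwrite('pics/p7.png',cv2.resize(s['color'][110:350,110:350,::-1],(600,600),interpolation=cv2.INTER_CUBIC))
Q=cloud(s).reshape(-1,3)
m=(abs(Q[:,0]-.55)<.09)&(abs(Q[:,1]-.094)<.055)&(Q[:,2]>.2)&(Q[:,2]<.235);B=Q[m]
print(len(B),B.mean(0)); A=np.c_[B[:,:2]-B[:,:2].mean(0),np.ones(len(B))]
w=np.ones(len(B),bool)
for _ in range(5):
    p=np.linalg.lstsq(A[w],B[w,2],rcond=None)[0];w=abs(A@p-B[:,2])<.004
print('deck plane',p,w.sum())
E
```

```text
t 15.0 grasp [0.5623 0.0917 0.2655] open 0.0094 F [-0.24 -0.45 -5.86] pad 45.0 q [ 0.07  0.04  1.53 -0.    1.57  0.1 ]
shift tool mm [ 0.8 -0.3  0.5] turn deg [ 0.    0.   -0.08]
[-0.08662613  0.0188424  -0.01731134] 0.0018079890719110126
2133 [0.55279831 0.0993229  0.22599757]
deck plane [0.00150497 0.00459403 0.22615332] 1967
```

View pics/p7.png

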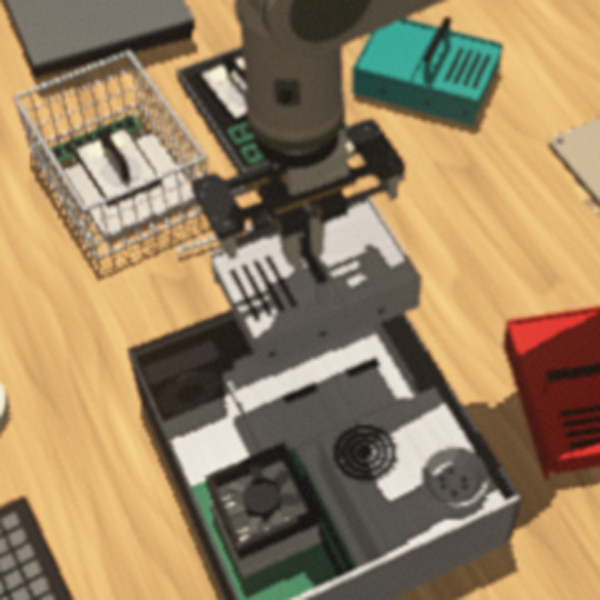

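The cage hangs level above its bay at about (320, 260): the deck is at z = 0.226, so its underside is at about 0.18. The dead drive lies in the basket at (120, 165), and the bowl at (455, 480) hasn't moved. I'm handing the job in.

```bash
python3 -c "
from plant import robot;print(robot.close_job())"
```

```text
the job is handed in; nothing more can be done
None
```

The dead drive is in the scrap basket, and the arm is holding the cage level and still above its bay, about 8 cm clear of the case's top edge; the job is handed in, but the hand-in gave no verdict.

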